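Torque the terminator on the antenna splitter

TASK

The terminator on the antenna splitter is only finger-tight. Take the break-over torque wrench from its tray, put its toothed ring fully down over the slotted nut of the terminator and turn it clockwise (seen from above) until the nut is home and the wrench clicks and its handle gives way at the joint; stop at once, before the handle folds on to its stop. Then lift the wrench off and lay it gently back flat in its tray, leaving the nut tight and the other things on the desk alone.

Things in the scene. Friction and masses are not known exactly. Their poses are not given: they have to be found in the camera images.
- splitter: antenna splitter: aluminium box 80 x 212 x 34 mm on a steel plate 104 x 250 x 6 mm, fixed to the desk. Origin under its centre, x across, y along the four ports on top (x = 0, y = -72, -24, 24, 72 mm). Three are bare round sockets, 22 mm in diameter, tops 46 mm above the desk; one, any of the four, carries the terminator
- nut_lugs (a point): terminator's slotted round nut: point on its axis at the foot of the slots, 51 mm above the desk, turning with it. Below: collar 30 mm in diameter, on which the ring comes to rest. Above: 6 lugs round a 21 mm core, each 6.4 mm wide, to 15 mm from the axis, 12 mm high, tops rounded; then a fixed dark round body, 16 mm in diameter, to 80 mm above the desk. z up, x through one of the lugs
- coupling_nut (a joint): turn of the coupling nut in rad, growing clockwise seen from above (tightening); starts at 0.45 to 0.8 and is home on its seat at 1.2, a hard stop. Until then a light drag of about 0.15 N m; it stays where it is left
- wrench: handle of the break-over torque wrench (233 mm, 0.25 kg in all), flat in the tray. Origin at the middle of the black grip (20 wide, 18 high, x = -80 to +32 mm), on its underside; x along the handle to the ring, z up. Head hinged at x = 81 mm; ring centre at x = 120 mm, y = 0 unless clicked. Centre of mass near x = 20 mm. Moving the handle clockwise from above turns the nut clockwise
- ring (a point): centre of the wrench's toothed ring at its underside (level with the handle's underside): ring 43 mm in diameter, 12 mm high, open through, 6 inner teeth 4.2 mm wide with tips 12 mm from the centre. A gap between teeth lies on the handle's line: it fits when the wrench's x axis is along nut_lugs' x or any multiple of 60 degrees from it, within 7 degrees. Fully down, this point meets nut_lugs
- wrench_head (a joint): fold of the wrench in rad: 0 and rigid until about 0.61 N m at its hinge (7.5 N sideways at the middle of the grip, 81 mm from the hinge); then it clicks, the force drops and the handle gives way clockwise towards a hard stop at 0.33. Clicked above 0.05; not to be driven past 0.26 (20 mm of hand travel). Springs back to 0 when eased
- tray: shallow black tool tray, 272 x 92 x 14 mm, walls and floor 3 mm, fixed to the desk. Origin at the centre of its underside, x along its length. At the start the wrench lies in it lengthwise with its ring towards the tray's +x end and its grip's middle about 24 mm on the -x side of the tray's centre
- flush_cutters: bystander: flush cutters with orange handles, 44 x 144 x 12 mm, origin under the centre
- screw_tray: bystander: white eight-cell screw tray, 62 x 148 x 21 mm, origin under the centre
- loupe: bystander: black watchmaker's loupe, 43 mm in diameter, 38 mm high, origin under the centre
- multimeter: bystander: yellow and black hand multimeter, 142 x 72 x 44 mm, origin under the centre
- yellow_case: bystander: small yellow plastic case, 55 x 90 x 22 mm, origin under the centre

How it is judged:
On the way, in this order (a step that is already met when the one before it is completed fails the run):
1. the wrench's ring is fully down on the slotted nut (horizontal distance between ring and nut_lugs below 0.004 m and z of ring in the frame of nut_lugs between -0.004 and 0.004 m), for 0.1 s.
2. with the ring on the nut and the nut home, the wrench has clicked (all of step 1 and value of joint coupling_nut above 1.15 rad and value of joint wrench_head above 0.05 rad), for 0.05 s.
At the end, for the whole second after the job is handed in: the nut is still home (joint above 1.1), and the wrench, unclicked (fold below 0.04 rad) and at rest, lies flat and right way up on the tray's floor (grip and ring less than 8 mm above the desk, tilt below 0.08 rad) with its grip's middle and its ring inside the tray's walls, either way round (y of wrench in the frame of tray between -0.043 and 0.043 m and x of wrench in the frame of tray between -0.133 and 0.133 m and y of ring in the frame of tray between -0.043 and 0.043 m and x of ring in the frame of tray between -0.133 and 0.133 m and height (world z) of each of wrench, ring below 0.008 m and angle between wrench's own z axis and vertical below 0.08 rad and value of joint coupling_nut above 1.1 rad and value of joint wrench_head below 0.04 rad and linear speed of wrench below 0.01 m/s); the robot touches nothing.
It fails at once if the wrench is driven on past the click (fold above 0.26 rad) (value of joint wrench_head above 0.26 rad).
It fails at once if the wrench is dropped (falls free faster than 0.8 m/s, some 3 cm) (linear speed of wrench above 0.8 m/s and contact force between the fingers and wrench below 0.05 N).
It fails at once if a bystander (cutters, screw tray, loupe, multimeter, yellow case) is pushed more than 3 cm (distance of any of flush_cutters, screw_tray, loupe, multimeter, yellow_case from where it was at the start of the episode above 0.03 m).
It also fails if it takes over 61 s, if anything falls off the work surface, if the arm or the gripper's body presses on something with over 40 N, if the wrist force passes 120 N, or if a joint passes its speed limit or range.

ROBOT

A 7-joint arm with a two-finger parallel gripper is mounted at the origin on a cart in front of the work surface, level with it; the furniture and walls round the work are solid. World frame = base frame: x ahead of the robot, y to its left, z up, the work surface at z = 0. Lengths are in m, angles in rad, forces in N, time in s.
With the tool pointing down it reaches from about 0.4 to 0.875 m from the base axis. Payload 19.3 kg.
Tool frame: the origin (TCP) lies at the very end of the fingers, on their centre line; the grasp point (between the pads) lies bot.grasp_offset behind it (bot.grasp_offset is the distance from the TCP to the grasp point, in m); z points along the fingers, y is the direction in which the jaws open and shut (so a half turn about z gives the same grasp; the last joint's range is limited). The gripper opens to 85 mm and grips with 20 to 120 N. Pads are 22 mm wide; open, the fingers measure 114 mm over their backs; the gripper's body (76 mm by 85 mm) begins 54 mm behind the grasp point. The pads swing forward as they close: fully open they stand 13 mm farther back than shut.
Start: joints at [-1.408, 0.521, -0.036, 1.599, 0.021, 1.021, -0.113], TCP at [0.144, 0.608, 0.231] pointing down, gripper open.
Joint ranges: [-2.91, 2.91], [-0.3, 2.13], [-1.5, 1.42], [0.17, 2.43], [-1.26, 4.41], [0.16, 1.93], [-2.52, 2.52]. Speed limits (rad/s): [1.89, 1.89, 2.39, 2.39, 3.01, 3.01, 3.01].

INTERFACE

Orientations are given as [roll, pitch, yaw] about the fixed x, y, z axes, in that order (R = Rz(yaw) Ry(pitch) Rx(roll)).
In Python, from workcell import bot gives the robot as it stands. The module is installed in compiled form; this text tells all that it offers.
- The arm moves only by the shell command python3 -m handwheel 'ROWS' [OPENING] [FORCE]. ROWS is JSON, a list of rows, each a list of 6 numbers: the shift along the tool's x, y, z as a fraction of full scale, then the turn, a rotation vector about the tool's x, y, z as a fraction of full scale. In form: [[x, y, z, rx, ry, rz], ...]. A call has 1 to 8 rows; each row shifts and turns the commanded pose from where the row before left it, along the tool's axes as they then stand; what a row does not reach is not made up. Full scale, the value 1, is 0.025 m for a shift and 360 degrees for a turn. A row lasts 1/8 s, in which the tool goes at most 62.5 mm and 10.7 degrees, less where a joint would pass 70% of its speed; a pose out of reach is approached as far as the arm can. A call with a number of a shift or a turn outside -1 to 1 is refused whole. A call with a gripper value outside its range is refused whole. OPENING is the closure, from -1 (fully open) to 1 (shut), set as the call begins (- or left out, the last holds). The fingers move at their own pace and stop on an object; FORCE is the grip in N (left out, the last holds). Time passes only in rows, so rows that do not move let the fingers close. It gives the time, the measured TCP pose, the force and the opening at its end, in the units of the state.
- bot.observe(): the state, without advancing time (a new reading comes with each control period).
- bot.grab_frame(name): name is "scene" or "top" or "wrist"; returns a dict with "pixels" (480x640x3 uint8, blue, green, red), "vertical_fov" (degrees; the focal length in pixels is half the picture's height over the tangent of half this angle, whatever the lens; pixels are square), "cx", "cy" (the principal point, pixels), "D" ([k1, k2, p1, p2, k3] as OpenCV has them; the pictures are not rectified), "R" (3x3) and "t" (3): a world point X has camera coordinates R X + t. Camera axes: x right, y down, z forward; pixel columns grow to the right and rows downward; lengths in m; the calibration is good to about 2 mm. A picture is of the moment at which its call begins. There is no depth.
- bot.job_done(): hands the job in, once; it reports no verdict.
Trained networks look in a picture, given as the dict that the camera call returned (one of the last four; its "shot" number tells which), for a name from the list of things; names that differ only in an ending like _2 or _b are one class to them, and where a whole thing is asked for, a point or a joint stands for the part that bears it (a point fixed in the world has none). Each returns a list of dicts, best first, with "score" (0 to 1); they miss things now and then, are a little off and sometimes report something else, mostly with a low value. They report only what shows in the picture. A call takes as long as a camera call.
- bot.trace(picture, thing): "region" (480x640 bool, what is visible of it) and "point" ([column, row] in pixels, amid what is visible of it).
The state is a dict: "clock": time; "qpos": joint angles; "qd": joint speeds; "joint_efforts": joint torques, N m; "position": TCP position; "tool_rot": TCP orientation; "force": force on the tool from outside, world axes, zero at the start; "moment": the same for the moment, N m; "grip_width": finger opening in m.
Only numpy, scipy, OpenCV 4.12 (cv2) and the standard library are available. Lean on these libraries where they do the work, as an engineer would, in place of code of your own. Each camera call takes 0.05 s, during which the arm holds its last target.

## Working session

There is one attempt and no reset: what is moved stays moved. The work goes in short steps, Python scripts to look and compute and a shell command to move; the robot and the scene stay as the last step left them, time stands still between calls to the robot, and variables do not carry over. Pictures are saved under pics/ and viewed, and the job is handed in when it is done.

```bash
mkdir -p pics; ls
cat > h.py <<'E'
import numpy as np, cv2
from workcell import bot
def K(f):
    fl=240/np.tan(np.radians(f["vertical_fov"])/2)
    return np.array([[fl,0,f["cx"]],[0,fl,f["cy"]],[0,0,1.]])
def toplane(f,uv,z):
    uv=np.array(uv,float).reshape(-1,1,2)
    n=cv2.undistortPoints(uv,K(f),np.array(f["D"],float)).reshape(-1,2)
    R=np.array(f["R"]);t=np.array(f["t"])
    c=-R.T@t
    d=np.c_[n,np.ones(len(n))]@R
    s=(z-c[2])/d[:,2]
    return c+d*s[:,None]
def proj(f,X):
    R=np.array(f["R"]);t=np.array(f["t"],float)
    p,_=cv2.projectPoints(np.array(X,float).reshape(-1,1,3),cv2.Rodrigues(R)[0],t,K(f),np.array(f["D"],float))
    return p.reshape(-1,2)
E
python3 - <<'E'
from h import *
s=bot.observe();print(s, bot.grasp_offset)
for n in ["scene","top","wrist"]:
    f=bot.grab_frame(n);cv2.imwrite(f"pics/a_{n}.png",f["pixels"])
    print(n,f["vertical_fov"],f["cx"],f["cy"],f["D"],-np.array(f["R"]).T@np.array(f["t"]))
    for th in ["wrench","ring","nut_lugs","tray","splitter"]:
        r=bot.trace(f,th)
        print(th,[(x["score"],x["point"],int(x["region"].sum())) for x in r[:2]])
E
```

```text
pics
{'clock': 0.0, 'qpos': array([-1.40819158,  0.5220084 , -0.03631517,  1.59999895,  0.02120094,
        1.02109907, -0.11282521]), 'qd': array([-1.48757166e-03, -6.74064826e-05,  1.44136372e-04,  9.86521661e-04,
       -1.51908905e-04,  5.63915211e-04, -1.05907695e-03]), 'joint_efforts': array([-1.79675284e-03, -9.27109051e+01,  1.97895862e+00, -3.69929409e+01,
        1.76573783e-02,  8.31015495e-03,  3.89903960e-05]), 'position': array([0.14415804, 0.60780355, 0.23073261]), 'tool_rot': array([-3.14046729e+00,  8.74977634e-05,  2.90874248e+00]), 'force': array([-1.09136538,  0.91725443,  0.34624608]), 'moment': array([-0.04002847,  0.01577152, -0.01740658]), 'grip_width': 0.08512836760725886} 0.0187
scene 46.78257895630155 317.6119657471848 235.48567852199858 [-0.01907794  0.          0.          0.          0.        ] [-0.06694566 -0.81762748  0.79883365]
wrench [(0.75, [400.4, 340.5], 1279)]
ring [(0.71, [423.8, 312.3], 252)]
nut_lugs [(0.54, [397.1, 251.1], 327)]
tray [(0.35, [315.8, 244.2], 2317)]
splitter [(0.57, [315.0, 244.7], 2288), (0.5, [395.6, 350.4], 3961)]
top 45.51103705041683 322.09950171146045 242.93086693845063 [-0.08202337  0.          0.          0.          0.        ] [0.21903057 0.03784205 1.47285471]
wrench [(0.96, [434.0, 261.1], 538), (0.55, [342.1, 188.3], 178)]
ring []
nut_lugs []
tray [(0.64, [434.9, 254.9], 2939)]
splitter [(0.64, [280.8, 249.2], 2994)]
wrist 61.08006391543482 321.310257554875 244.17394987214772 [-0.06630528  0.          0.          0.          0.        ] [0.0778358  0.62401148 0.37260034]
wrench []
ring []
nut_lugs [(0.53, [89.9, 470.8], 740)]
tray []
splitter []
```

View pics/a_scene.png

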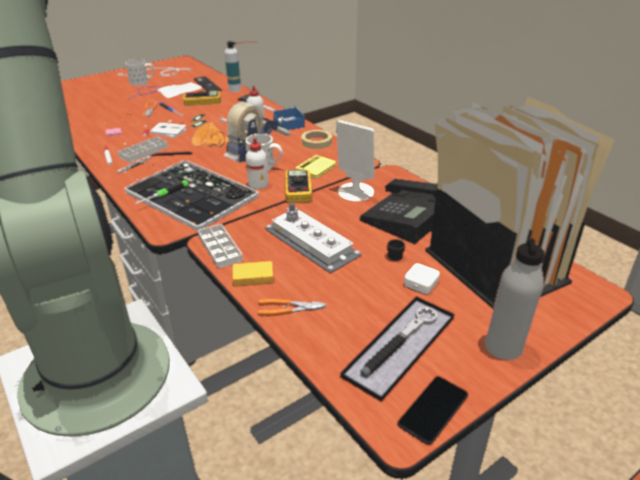

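View pics/a_top.png

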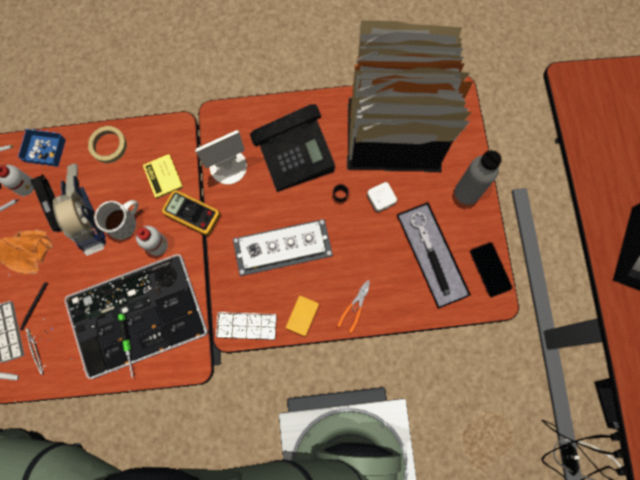

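View pics/a_wrist.png

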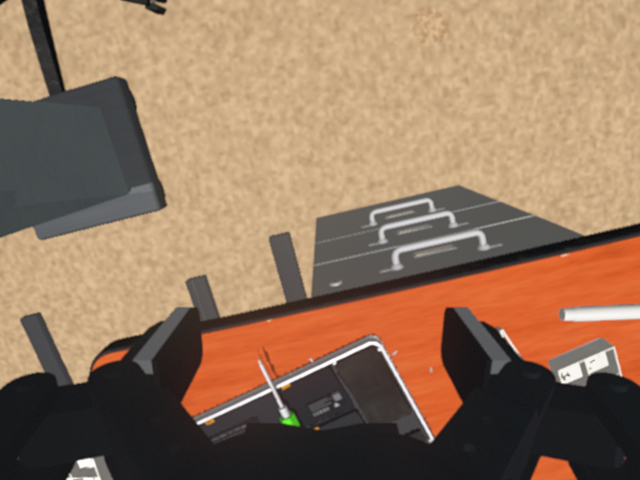

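Run:
```python
from h import *
f=bot.grab_frame("top")
g=bot.grab_frame("scene")
print(np.array(f["R"]))
for th in ["wrench","tray","splitter"]:
    r=bot.trace(f,th)[0]
    m=r["region"].astype(np.uint8)
    c=cv2.minAreaRect(np.argwhere(m)[:,::-1].astype(np.float32)); b=cv2.boxPoints(c)
    z={"wrench":.012,"tray":.014,"splitter":.03}[th]
    print(th,c,"\n",toplane(f,b,z).round(3))
print("top ring",toplane(f,[[420,216]],.01), "nut",toplane(f,[[255,250]],.065))
print("scene ring",toplane(g,[[427,315]],.012),"nut",toplane(g,[[292,213]],.065))
im=f["pixels"]
cv2.imwrite("pics/b1.png",cv2.resize(im[190:310,380:500],None,fx=5,fy=5,interpolation=cv2.INTER_CUBIC))
cv2.imwrite("pics/b2.png",cv2.resize(im[205:285,225:345],None,fx=6,fy=6,interpolation=cv2.INTER_CUBIC))
```

```text
[[-0.1115198  -0.99375849 -0.00272007]
 [-0.96643839  0.10909056 -0.23258565]
 [ 0.2314307  -0.02330913 -0.97257211]]
wrench ((429.44287109375, 254.20477294921875), (86.81852722167969, 14.271916389465332), 69.81420135498047) 
 [[ 0.614 -0.232  0.012]
 [ 0.624 -0.269  0.012]
 [ 0.399 -0.314  0.012]
 [ 0.39  -0.277  0.012]]
tray ((432.572509765625, 254.39324951171875), (105.29228210449219, 36.292423248291016), 65.13629913330078) 
 [[ 0.623 -0.196  0.014]
 [ 0.655 -0.29   0.014]
 [ 0.387 -0.364  0.014]
 [ 0.358 -0.273  0.014]]
splitter ((282.2938232421875, 246.73379516601562), (38.700321197509766, 95.15259552001953), 77.79953002929688) 
 [[ 0.602  0.236  0.03 ]
 [ 0.629 -0.011  0.03 ]
 [ 0.526 -0.021  0.03 ]
 [ 0.5    0.222  0.03 ]]
top ring [[ 0.61118639 -0.26464262  0.01      ]] nut [[0.55480597 0.1745828  0.065     ]]
scene ring [[ 0.60066245 -0.26106887  0.012     ]] nut [[0.55036945 0.16011205 0.065     ]]
```

View pics/b1.png

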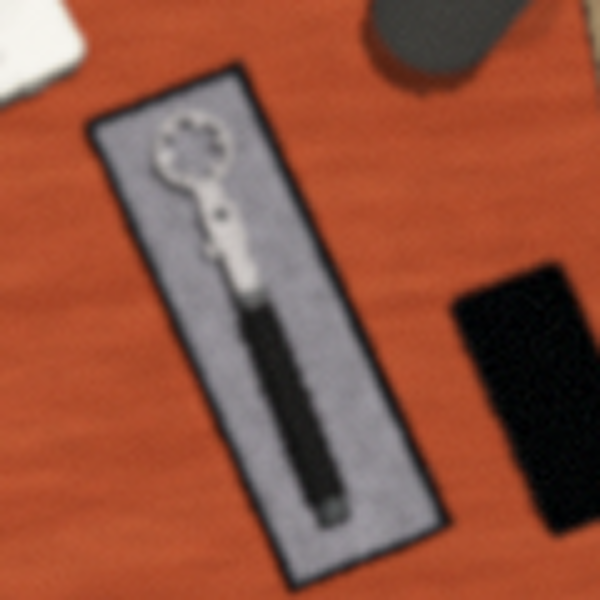

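View pics/b2.png

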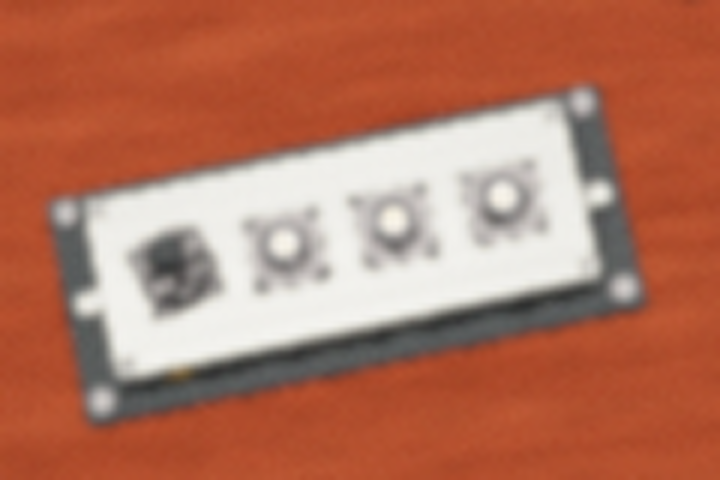

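```bash
cat >> h.py <<'E'
from scipy.spatial.transform import Rotation as Ro
def T_tool(s=None):
    s=s or bot.observe()
    return Ro.from_euler("xyz",s["tool_rot"]).as_matrix(), np.array(s["position"])
def plan(target,yaw,n=None,start=None,vmax=.98):
    """rows for going to target xyz with tool down & yaw"""
    if start is None:
        R,p=T_tool()
    else: R,p=start
    target=np.array(target,float)
    Rt=Ro.from_euler("xyz",[np.pi,0,yaw]).as_matrix()
    rv=Ro.from_matrix(R.T@Rt).as_rotvec()
    # go the way of decreasing/increasing shortest unless pi
    d=np.linalg.norm(target-p)
    if n is None: n=max(int(np.ceil(d/(.025*vmax))),int(np.ceil(np.degrees(np.linalg.norm(rv))/10)),1)
    rows=[]
    for i in range(n):
        k=n-i
        w=(target-p)/k
        rv=Ro.from_matrix(R.T@Rt).as_rotvec()/k
        sh=np.round(R.T@w/.025,3); tr=np.round(rv/(2*np.pi),4)
        rows.append([*sh,*tr]); p=p+R@(sh*.025); R=R@Ro.from_rotvec(tr*2*np.pi).as_matrix()
    for i in range(0,n,8):
        print("["+",".join("["+",".join(f"{v:g}" for v in np.array(r)+0.)+"]" for r in rows[i:i+8])+"]")
    return R,p
E
python3 - <<'E'
from h import *
f=bot.grab_frame("wrist")
R,p=T_tool()
Rc=np.array(f["R"]);c=-Rc.T@np.array(f["t"])
np.set_printoptions(precision=4,suppress=True)
print("cam in tool",R.T@(c-p),"\naxes(rows cam x,y,z in tool)\n",Rc@R)
o=[380,190]
f=bot.grab_frame("top")
cr=lambda a:np.array(a)/5+o-.4
print("tray",toplane(f,cr([(95,125),(240,68),(445,522),(295,585)]),.014))
print("ring",toplane(f,cr([(193,148)]),.015),"grip ends",toplane(f,cr([(255,302),(328,498)]),.018))
cr=lambda a:np.array(a)/6+[225,205]-.4
print("sockets",toplane(f,cr([(285,243),(395,219),(504,198)]),.046))
print("plate",toplane(f,cr([(55,200),(598,90),(645,302),(92,418)]),.006))
E
```

```text
cam in tool [ 0.0683  0.0001 -0.1413] 
axes(rows cam x,y,z in tool)
 [[-0.0007  1.     -0.0007]
 [-0.9635 -0.0008 -0.2676]
 [-0.2676  0.0005  0.9635]]
tray [[ 0.6203 -0.2077  0.014 ]
 [ 0.6431 -0.2895  0.014 ]
 [ 0.3891 -0.3577  0.014 ]
 [ 0.3659 -0.2751  0.014 ]]
ring [[ 0.6016 -0.2575  0.015 ]] grip ends [[ 0.5145 -0.2766  0.018 ]
 [ 0.408  -0.2983  0.018 ]]
sockets [[0.5673 0.1317 0.046 ]
 [0.5725 0.0839 0.046 ]
 [0.5765 0.0366 0.046 ]]
plate [[ 0.6078  0.2336  0.006 ]
 [ 0.6309 -0.0102  0.006 ]
 [ 0.533  -0.0198  0.006 ]
 [ 0.5086  0.225   0.006 ]]
```

Run:
```python
from h import *
s=plan([.544,.155,.21],.9)
print(s)
```

```text
[[-0.79,-0.558,0.034,0,0,0.0128],[-0.832,-0.493,0.034,0,0,0.0128],[-0.869,-0.424,0.034,0,0,0.0128],[-0.9,-0.353,0.034,0,0,0.0128],[-0.926,-0.279,0.034,0,0,0.0128],[-0.945,-0.204,0.034,0,0,0.0128],[-0.958,-0.128,0.034,0,0,0.0128],[-0.965,-0.05,0.034,0,0,0.0128]]
[[-0.966,0.027,0.034,0,0,0.0128],[-0.961,0.105,0.034,0,0,0.0128],[-0.95,0.182,0.034,0,0,0.0128],[-0.932,0.258,0.034,0,0,0.0128],[-0.908,0.332,0.034,0,0,0.0128],[-0.879,0.403,0.034,0,0,0.0128],[-0.843,0.473,0.034,0,0,0.0128],[-0.803,0.539,0.034,0,0,0.0128]]
[[-0.757,0.602,0.034,0,0,0.0128],[-0.706,0.661,0.034,0,0,0.0128],[-0.651,0.715,0.034,0,0,0.0128],[-0.591,0.765,0.034,0,0,0.0127],[-0.528,0.81,0.035,0,0,0.0128],[-0.461,0.849,0.034,0,0,0.0127],[-0.392,0.884,0.035,0,0,0.0128],[-0.32,0.912,0.034,0,0,0.0127]]
[[-0.247,0.935,0.035,0,0,0.0128]]
(array([[ 6.21638524e-01,  7.83304249e-01,  1.78792633e-05],
       [ 7.83304249e-01, -6.21638524e-01, -7.94155225e-06],
       [ 4.89378720e-06,  1.89416777e-05, -1.00000000e+00]]), array([0.54400109, 0.15498457, 0.2099973 ]))
```

```bash
python3 -m handwheel '[[-0.79,-0.56,0.03,0,0,0.0128],[-0.83,-0.49,0.03,0,0,0.0128],[-0.87,-0.42,0.03,0,0,0.0128],[-0.9,-0.35,0.03,0,0,0.0128],[-0.93,-0.28,0.03,0,0,0.0128],[-0.95,-0.2,0.03,0,0,0.0128],[-0.96,-0.13,0.03,0,0,0.0128],[-0.97,-0.05,0.03,0,0,0.0128]]' 0
python3 -m handwheel '[[-0.97,0.03,0.03,0,0,0.0128],[-0.96,0.1,0.03,0,0,0.0128],[-0.95,0.18,0.03,0,0,0.0128],[-0.93,0.26,0.03,0,0,0.0128],[-0.91,0.33,0.03,0,0,0.0128],[-0.88,0.4,0.03,0,0,0.0128],[-0.84,0.47,0.03,0,0,0.0128],[-0.8,0.54,0.03,0,0,0.0128]]'
python3 -m handwheel '[[-0.76,0.6,0.03,0,0,0.0128],[-0.71,0.66,0.03,0,0,0.0128],[-0.65,0.72,0.03,0,0,0.0128],[-0.59,0.77,0.03,0,0,0.0128],[-0.53,0.81,0.03,0,0,0.0128],[-0.46,0.85,0.03,0,0,0.0128],[-0.39,0.88,0.03,0,0,0.0128],[-0.32,0.91,0.03,0,0,0.0128]]'
python3 -m handwheel '[[-0.25,0.93,0.03,0,0,0.0128],[0,0,0,0,0,0],[0,0,0,0,0,0]]'
python3 - <<'E'
from h import *
s=bot.observe();print(s["clock"],s["position"],s["tool_rot"],s["qpos"],s["grip_width"])
f=bot.grab_frame("wrist");cv2.imwrite("pics/c1.png",f["pixels"])
r=bot.trace(f,"nut_lugs");print([(x["score"],x["point"],x["region"].sum()) for x in r])
print(proj(f,[.5628,.179,.063]),proj(f,[.5628,.179,.08]))
E
```

```text
clock: 2.25
position: [0.2736, 0.4619, 0.2253]
tool_rot: [3.142, -0.0, 2.26]
force: [0.6, -0.1, -0.6]
grip_width: 0.0431
clock: 3.25
position: [0.4014, 0.3169, 0.2192]
tool_rot: [3.142, 0.0, 1.617]
force: [0.4, 0.5, 0.2]
grip_width: 0.0427
clock: 4.25
position: [0.5293, 0.1718, 0.2132]
tool_rot: [-3.142, -0.0, 0.973]
force: [-0.3, 0.3, 0.6]
grip_width: 0.0427
clock: 4.62
position: [0.544, 0.1549, 0.2124]
tool_rot: [-3.141, 0.0, 0.898]
force: [-0.4, 0.1, -0.1]
grip_width: 0.043
4.625 [0.54400131 0.15489263 0.21238901] [-3.14119686e+00  1.86211083e-04  8.97979573e-01] [-0.76475329  0.50398391  0.54188981  1.80010505 -0.31736854  0.9252765
 -0.75724027] 0.042987039846086525
[(0.73, [323.3, 174.6], np.int64(948))]
[[321.82097762 185.51632174]] [[321.83279031 188.73980092]]
```

View pics/c1.png

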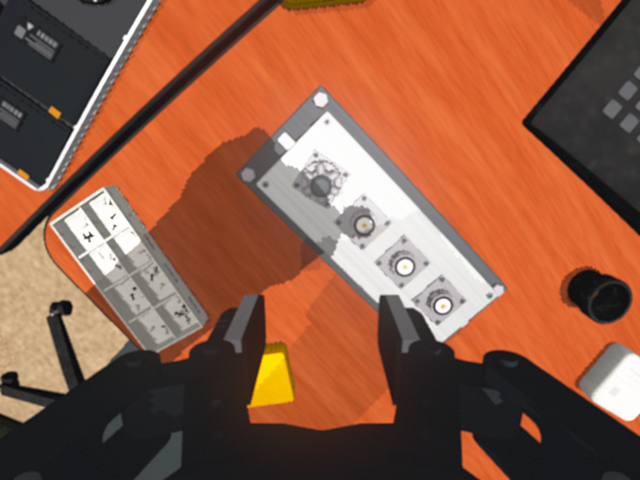

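Run:
```python
from h import *
im=cv2.imread("pics/c1.png")
cv2.imwrite("pics/c2.png",cv2.resize(im[145:220,280:360],None,fx=8,fy=8,interpolation=cv2.INTER_CUBIC))
plan([.503,-.279,.10],.204)
```

```text
[[-0.769,0.502,0.237,0,0,0.0058],[-0.75,0.53,0.237,0,0,0.0058],[-0.731,0.557,0.237,0,0,0.0058],[-0.71,0.583,0.237,0,0,0.0058],[-0.688,0.608,0.237,0,0,0.0058],[-0.665,0.633,0.236,0,0,0.0058],[-0.642,0.657,0.237,0,0,0.0058],[-0.618,0.68,0.236,0,0,0.0058]]
[[-0.592,0.702,0.237,0,0,0.0058],[-0.567,0.723,0.236,0,0,0.0058],[-0.54,0.743,0.237,0,0,0.0058],[-0.512,0.762,0.236,0,0,0.0059],[-0.484,0.781,0.237,0,0,0.0058],[-0.455,0.798,0.236,0,0,0.0059],[-0.425,0.814,0.237,0,0,0.0058],[-0.395,0.829,0.236,0,0,0.0059]]
[[-0.364,0.843,0.237,0,0,0.0058],[-0.333,0.855,0.236,0,0,0.0059],[-0.302,0.868,0.237,-0.0001,0,0.0058]]
```

View pics/c2.png

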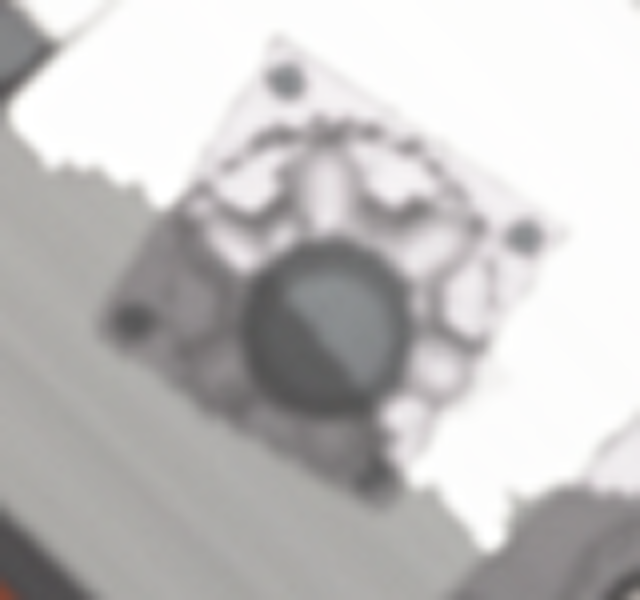

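```bash
python3 -m handwheel '[[-0.77,0.5,0.24,0,0,0.0058],[-0.75,0.53,0.24,0,0,0.0058],[-0.73,0.56,0.24,0,0,0.0058],[-0.71,0.58,0.24,0,0,0.0058],[-0.69,0.61,0.24,0,0,0.0058],[-0.66,0.63,0.24,0,0,0.0058],[-0.64,0.66,0.24,0,0,0.0058],[-0.62,0.68,0.24,0,0,0.0058]]'
python3 -m handwheel '[[-0.59,0.7,0.24,0,0,0.0058],[-0.57,0.72,0.24,0,0,0.0058],[-0.54,0.74,0.24,0,0,0.0058],[-0.51,0.76,0.24,0,0,0.0058],[-0.48,0.78,0.24,0,0,0.0058],[-0.46,0.8,0.24,0,0,0.0058],[-0.42,0.81,0.24,0,0,0.0058],[-0.4,0.83,0.24,0,0,0.0058]]'
python3 -m handwheel '[[-0.36,0.84,0.24,0,0,0.0058],[-0.33,0.86,0.24,0,0,0.0059],[-0.3,0.87,0.24,0,0,0.0058],[0,0,0,0,0,0],[0,0,0,0,0,0]]'
python3 - <<'E'
from h import *
s=bot.observe();print(s["clock"],s["position"],s["tool_rot"],s["grip_width"])
f=bot.grab_frame("wrist");cv2.imwrite("pics/d1.png",f["pixels"])
d=np.array([np.cos(.204),np.sin(.204)])
for x in (-80,0,20,32,120):
    q=np.array([.484,-.282])+d*x/1000
    print(x,proj(f,[*q,.015 if x==120 else .021]))
E
```

```text
clock: 5.72
position: [0.5265, -0.0297, 0.1641]
tool_rot: [3.142, 0.0, 0.604]
force: [0.9, -0.5, 0.3]
grip_width: 0.0431
clock: 6.72
position: [0.5088, -0.2123, 0.1161]
tool_rot: [3.141, 0.0, 0.312]
force: [-0.0, -0.1, 0.7]
grip_width: 0.0426
clock: 7.35
position: [0.503, -0.2791, 0.0984]
tool_rot: [-3.141, 0.0, 0.205]
force: [0.5, -0.7, -0.6]
grip_width: 0.0429
7.35 [ 0.50301135 -0.27914337  0.09843758] [-3.14121034e+00  8.82726130e-05  2.05004359e-01] 0.04291884708729382
-80 [[320.50818325 404.97027149]]
0 [[320.46818956 287.46424354]]
20 [[320.45864038 254.21059703]]
32 [[320.45307142 233.48137944]]
120 [[320.45640967  65.63029498]]
```

View pics/d1.png

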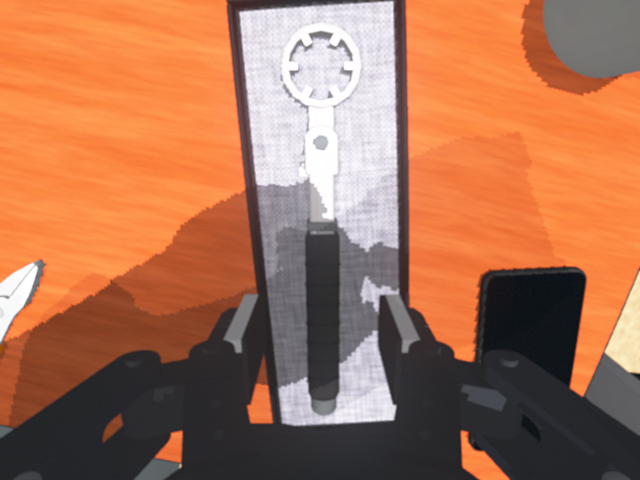

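```bash
python3 -m handwheel '[[0,0,0.9,0,0,0],[0,0,0.9,0,0,0],[0,0,0.9,0,0,0],[0,0,0.6,0,0,0],[0,0,0.3,0,0,0],[0,0,0.1,0,0,0],[0,0,0,0,0,0]]' 0.2
python3 - <<'E'
from h import *
s=bot.observe();print(s["position"],s["force"])
f=bot.grab_frame("wrist");cv2.imwrite("pics/e1.png",f["pixels"])
E
```

```text
clock: 8.28
position: [0.5034, -0.2794, 0.0064]
tool_rot: [3.141, -0.0, 0.205]
force: [0.8, -0.4, 0.0]
grip_width: 0.0342
[ 0.50344529 -0.27937283  0.00643623] [ 0.81880202 -0.39766125  0.02133344]
```

View pics/e1.png

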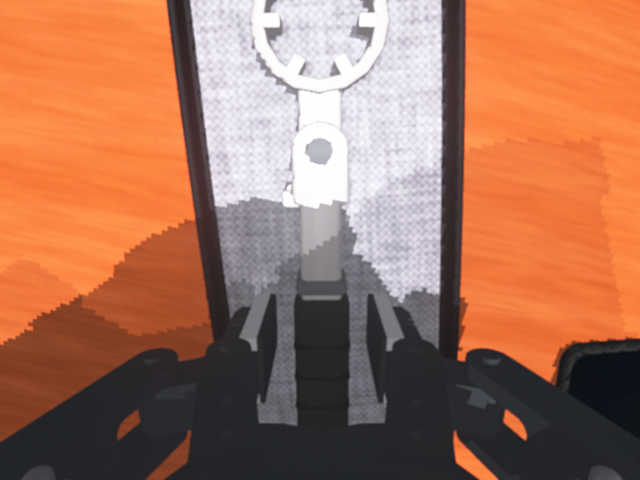

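Well centred, ring visible at the top (320,20). Close and lift slightly.

```bash
python3 -m handwheel '[[0,0,0,0,0,0],[0,0,0,0,0,0],[0,0,0,0,0,0],[0,0,0,0,0,0]]' 1 70
python3 -m handwheel '[[0,0,-0.2,0,0,0],[0,0,-0.4,0,0,0],[0,0,-0.6,0,0,0],[0,0,-0.8,0,0,0],[0,0,-1,0,0,0],[0,0,-1,0,0,0],[0,0,0,0,0,0]]'
python3 - <<'E'
from h import *
s=bot.observe();print(s["position"],s["tool_rot"],s["force"],s["grip_width"])
f=bot.grab_frame("wrist");cv2.imwrite("pics/e2.png",f["pixels"])
E
```

```text
clock: 8.82
position: [0.5035, -0.2795, 0.0068]
tool_rot: [3.141, -0.001, 0.205]
force: [-1.5, 1.1, 8.5]
grip_width: 0.0182
clock: 9.7
position: [0.5041, -0.2797, 0.1085]
tool_rot: [3.14, -0.003, 0.205]
force: [-0.7, -0.4, -2.1]
grip_width: 0.0185
[ 0.50413999 -0.27967878  0.10849574] [ 3.13984344e+00 -2.82478214e-03  2.05157707e-01] [-0.68560071 -0.39744254 -2.1467873 ] 0.018451188818764622
```

View pics/e2.png

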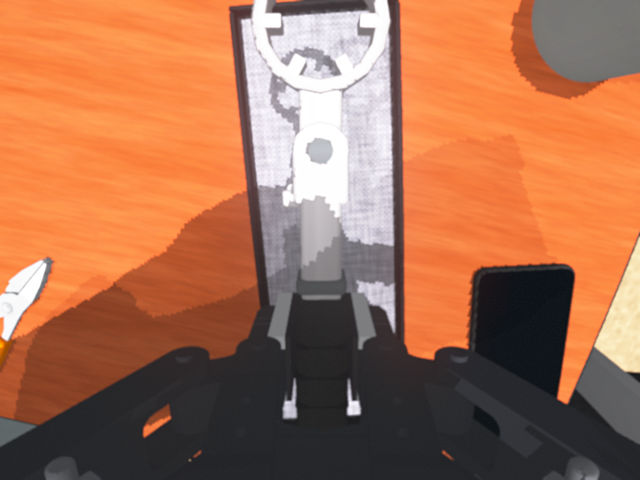

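Run:
```python
from h import *
import cv2
f=bot.grab_frame("wrist")
R,p=T_tool()
def circ(rx,ry,z,r):
    a=np.linspace(0,2*np.pi,721)
    P=np.c_[rx+r*np.cos(a),ry+r*np.sin(a),np.full_like(a,z)]
    return proj(f,P@R.T+p)
for rx in (.096,.098,.1,.102,.104):
    q=circ(rx,0,-.0082,.0215); q2=circ(rx,0,.0038,.0215)
    print(rx,"bottom",q[:,1].max(),"L/R",q[:,0].min(),q[:,0].max(),"centre",proj(f,R@[rx,0,-.0082]+p), "under bottom",q2[:,1].max())
cv2.imwrite("pics/e3.png",cv2.resize(f["pixels"][0:170,240:400],None,fx=4,fy=4,interpolation=cv2.INTER_CUBIC))
plan([.4865,.163,.13],.9)
```

```text
0.096 bottom 109.76623903503972 L/R 251.18942634556117 392.23248401801106 centre [[321.71319885  36.84702173]] under bottom 111.64052487425366
0.098 bottom 103.16969607182918 L/R 250.9704273708735 392.44495763520047 centre [[321.70997199  29.85254236]] under bottom 105.5980810096336
0.1 bottom 96.5332886127097 L/R 250.75358464577997 392.65519445803034 centre [[321.70670572  22.82544637]] under bottom 99.52191897776558
0.102 bottom 89.85748045217164 L/R 250.5390260339566 392.8630659879205 centre [[321.70339974  15.76670573]] under bottom 93.41238582222704
0.104 bottom 83.14277305447288 L/R 250.3268842584036 393.06843887677394 centre [[321.70005377   8.67735318]] under bottom 87.2698547829117
[[0.155,-0.918,-0.05,0,0,-0.0058],[0.188,-0.912,-0.05,0,0,-0.0058],[0.222,-0.904,-0.05,0,0,-0.0058],[0.254,-0.896,-0.05,0,0,-0.0058],[0.287,-0.886,-0.05,0,0,-0.0058],[0.319,-0.875,-0.05,0,0,-0.0058],[0.351,-0.863,-0.05,0,0,-0.0058],[0.382,-0.849,-0.049,0,0,-0.0058]]
[[0.412,-0.835,-0.05,0,0,-0.0058],[0.443,-0.819,-0.049,0,0,-0.0058],[0.472,-0.803,-0.05,0,0,-0.0058],[0.501,-0.785,-0.049,0,0,-0.0058],[0.529,-0.766,-0.05,0,0,-0.0059],[0.558,-0.746,-0.049,0,0,-0.0058],[0.584,-0.725,-0.05,0,0,-0.0059],[0.611,-0.703,-0.049,0,0,-0.0058]]
[[0.636,-0.68,-0.05,0,0,-0.0059],[0.661,-0.656,-0.049,0,0,-0.0058],[0.684,-0.632,-0.05,0.0001,-0.0001,-0.0059]]
```

View pics/e3.png

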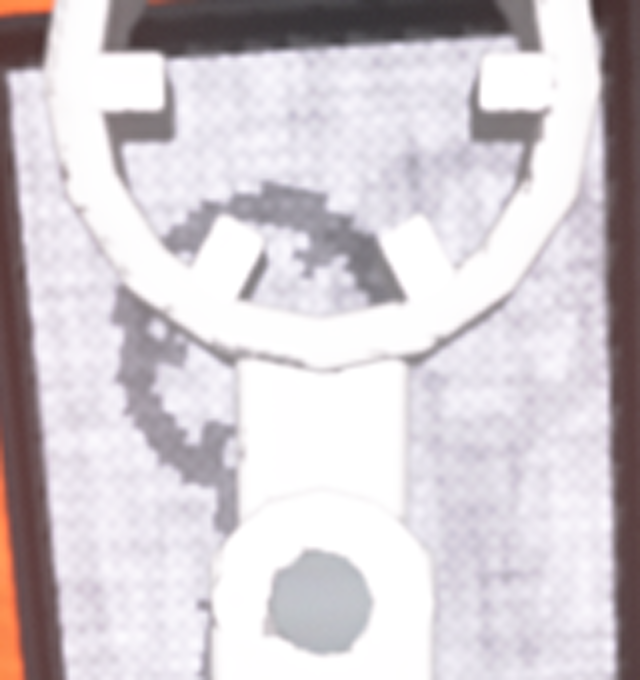

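```bash
python3 -m handwheel '[[0.155,-0.92,-0.05,0,0,-0.0058],[0.19,-0.91,-0.05,0,0,-0.0058],[0.22,-0.9,-0.05,0,0,-0.0058],[0.25,-0.9,-0.05,0,0,-0.0058],[0.29,-0.89,-0.05,0,0,-0.0058],[0.32,-0.875,-0.05,0,0,-0.0058],[0.35,-0.86,-0.05,0,0,-0.0058],[0.38,-0.85,-0.05,0,0,-0.0058]]'
python3 -m handwheel '[[0.41,-0.835,-0.05,0,0,-0.0058],[0.44,-0.82,-0.05,0,0,-0.0058],[0.47,-0.8,-0.05,0,0,-0.0058],[0.5,-0.785,-0.05,0,0,-0.0058],[0.53,-0.77,-0.05,0,0,-0.0058],[0.56,-0.75,-0.05,0,0,-0.0058],[0.58,-0.725,-0.05,0,0,-0.0058],[0.61,-0.7,-0.05,0,0,-0.0058]]'
python3 -m handwheel '[[0.64,-0.68,-0.05,0,0,-0.0059],[0.66,-0.66,-0.05,0,0,-0.0059],[0.68,-0.63,-0.05,0,0,-0.0059],[0,0,0,0,0,0],[0,0,0,0,0,0]]'
python3 - <<'E'
from h import *
s=bot.observe();print(s["clock"],s["position"],s["tool_rot"],s["grip_width"])
f=bot.grab_frame("wrist");cv2.imwrite("pics/g1.png",f["pixels"])
q=proj(f,[[.5628,.179,.063],[.5628,.179,.08]]);print(q)
r=bot.trace(f,"nut_lugs");print([(x["score"],x["point"],x["region"].sum()) for x in r])
import pickle;pickle.dump((f,T_tool()),open("g1.pkl","wb"))
u,v=q[0].astype(int);u=min(max(u,60),580);v=max(v,60)
print(u,v);cv2.imwrite("pics/g2.png",cv2.resize(f["pixels"][v-60:v+60,u-60:u+60],None,fx=5,fy=5,interpolation=cv2.INTER_CUBIC))
E
```

```text
clock: 10.8
position: [0.4956, -0.0923, 0.1155]
tool_rot: [-3.141, 0.001, 0.498]
force: [0.4, 0.2, -2.8]
grip_width: 0.0181
clock: 11.8
position: [0.4884, 0.0935, 0.1255]
tool_rot: [-3.141, 0.001, 0.789]
force: [0.5, -0.2, -2.3]
grip_width: 0.0184
clock: 12.42
position: [0.4862, 0.1624, 0.1296]
tool_rot: [3.142, 0.001, 0.899]
force: [-0.3, -0.1, -2.0]
grip_width: 0.0183
12.425 [0.48617144 0.16235944 0.12959824] [3.14157543e+00 6.31764881e-04 8.99136620e-01] 0.018267131409573527
[[421.51635702 146.61538457]
 [430.26815889 147.9582866 ]]
[(0.78, [404.9, 138.9], np.int64(2021))]
421 146
```

View pics/g1.png

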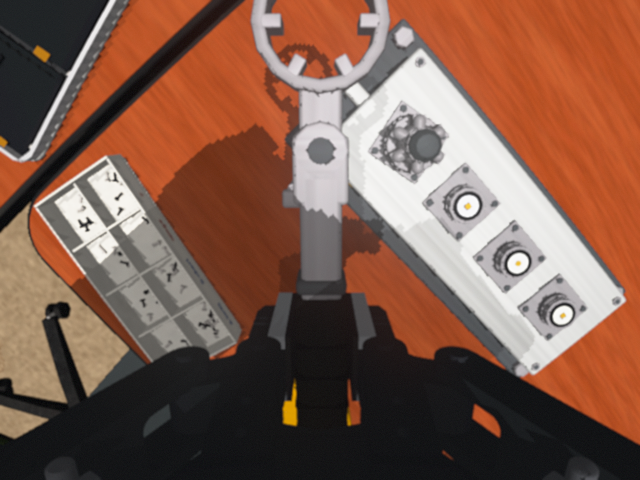

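View pics/g2.png

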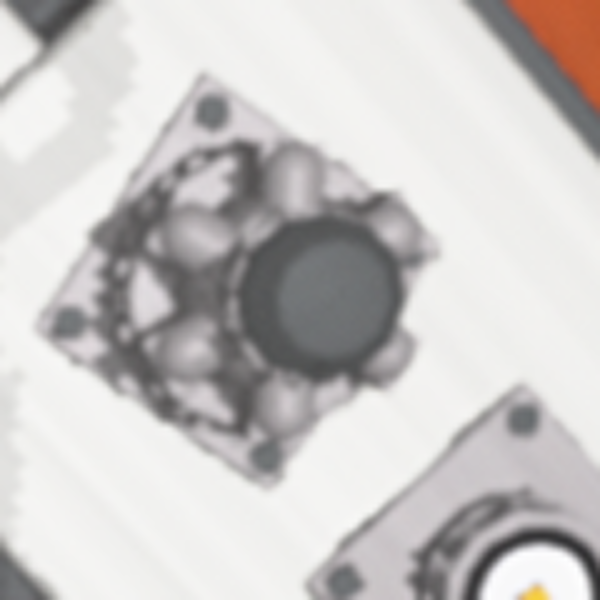

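Run:
```python
from h import *
import pickle
from scipy.optimize import least_squares
f,(R,p)=pickle.load(open("g1.pkl","rb"))
L=np.array([(295,178),(195,232),(185,345),(282,408),(390,360),(392,225)])/5+[361,86]-.4
B=np.array([330,298])/5+[361,86]-.4
def res(v,full=False):
    x,y,a,r=v
    k=a+np.arange(6)*np.pi/3  # order: L goes ccw in image; determine
    P=np.c_[x+r*np.cos(k),y+r*np.sin(k),np.full(6,.061)]
    q=proj(f,np.r_[P,[[x,y,.08]]])
    return (q-np.r_[L,[B]]).ravel()
best=min((least_squares(res,[.563,.179,.9+j*np.pi/3,.0125],loss="soft_l1") for j in range(6)),key=lambda s:s.cost)
print(best.x,best.cost,res(best.x).reshape(-1,2).round(1)); print("ang mod60 deg",np.degrees(best.x[2])%60)
n=best.x[:2]
# c1 image check
ring=R@[.101,-.0003,.0038]+p
print("ring now",ring, "tool x dir",R[:,0],"yaw",np.arctan2(R[1,0],R[0,0]))
```

```text
[ 0.56261578  0.180687    4.03260622 -0.01167098] 4.241218869399568 [[ 0.2 -1.1]
 [-0.5 -0.2]
 [ 0.3  0.9]
 [-0.1  0.1]
 [-1.3 -1.6]
 [ 0.   1.9]
 [ 1.3  0.1]]
ang mod60 deg 51.051316935385614
ring now [0.54897854 0.24119222 0.12586985] tool x dir [ 6.22970848e-01  7.82244941e-01 -4.18009774e-04] yaw 0.8982614232447389
```

Run:
```python
from h import *
plan([.4996,.1017,.100],.893,n=5)
```

```text
[[-0.311,0.384,0.238,0,0,0.0002],[-0.31,0.384,0.238,0,0,0.0002],[-0.31,0.385,0.238,0,0,0.0001],[-0.31,0.385,0.238,0,0,0.0002],[-0.309,0.384,0.237,0,0.0001,0.0001]]
```

```bash
python3 -m handwheel '[[-0.39,0.48,0,0,0,0.0002],[-0.39,0.48,0,0,0,0.0002],[-0.39,0.48,0.2,0,0,0.0002],[-0.38,0.48,0.5,0,0,0.0002],[0,0,0.49,0,0,0],[0,0,0,0,0,0],[0,0,0,0,0,0]]'
python3 - <<'E'
from h import *
s=bot.observe();print(s["clock"],s["position"],s["tool_rot"],s["force"],s["moment"])
R,p=T_tool();print("ring",R@[.101,-.0003,.0038]+p)
f=bot.grab_frame("wrist");cv2.imwrite("pics/h1.png",cv2.resize(f["pixels"][0:170,220:420],None,fx=4,fy=4,interpolation=cv2.INTER_CUBIC))
print(proj(f,[[.5626,.1807,.08],[.5626,.1807,.061]]),proj(f,R@[.101,-.0003,-.0082]+p))
g=bot.grab_frame("scene");cv2.imwrite("pics/h2.png",cv2.resize(g["pixels"][150:270,230:390],None,fx=5,fy=5,interpolation=cv2.INTER_CUBIC))
E
```

```text
clock: 13.4
position: [0.4997, 0.1028, 0.1002]
tool_rot: [-3.142, -0.0, 0.895]
force: [-0.7, -0.1, -2.6]
grip_width: 0.0183
13.4 [0.49969876 0.10283104 0.10016235] [-3.14151552e+00 -4.76030722e-05  8.94867263e-01] [-0.7036924  -0.07978369 -2.55879405] [-0.00102503 -0.01093487  0.01759558]
ring [0.56265247 0.18181179 0.09636719]
[[323.78742878  41.81294268]
 [323.53801185  51.63719005]] [[322.12006232  18.52139834]]
```

View pics/h1.png

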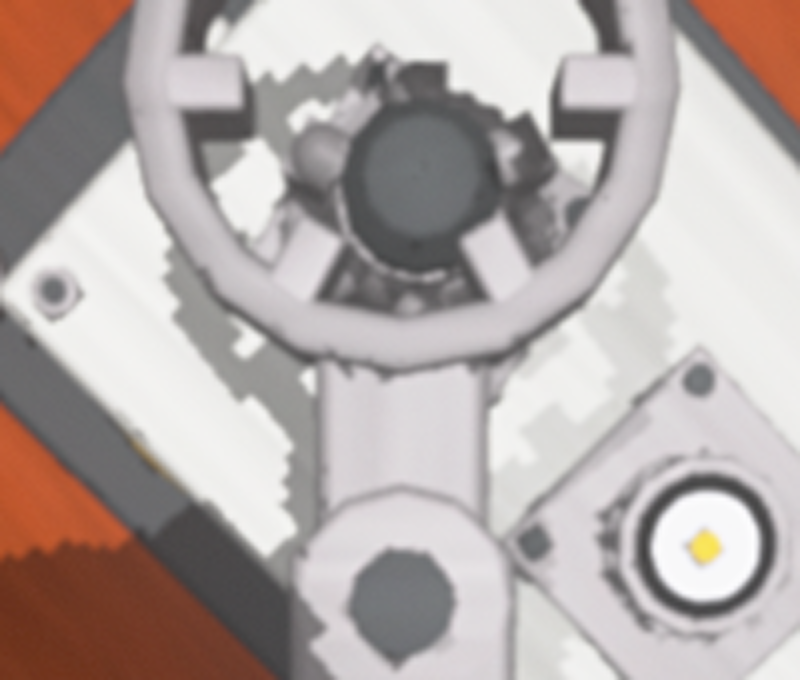

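View pics/h2.png

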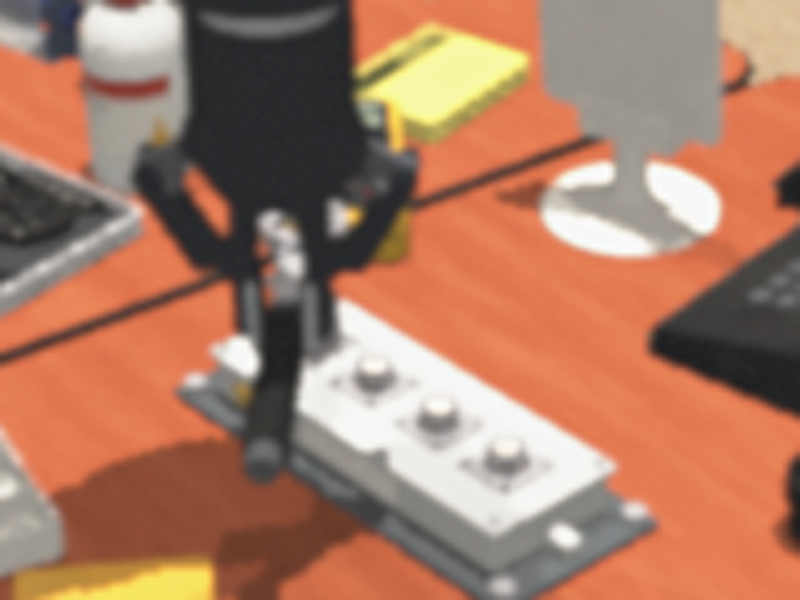

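Run:
```python
from h import *
import pickle
f=bot.grab_frame("wrist")
pickle.dump((f,T_tool()),open("h1.pkl","wb"))
c=f["pixels"][0:80,280:360]
g=cv2.cvtColor(c,cv2.COLOR_BGR2GRAY)
g=np.clip((g.astype(float)-30)*2.2,0,255).astype(np.uint8)
cv2.imwrite("pics/h3.png",cv2.resize(g,None,fx=7.5,fy=7.5,interpolation=cv2.INTER_CUBIC))
```

```text
(no output)
```

View pics/h3.png

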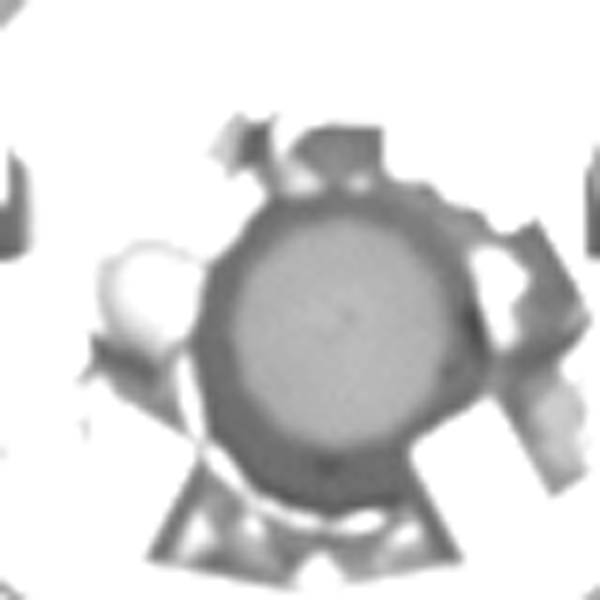

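Run:
```python
from h import *
import pickle
f,(R,p)=pickle.load(open("h1.pkl","rb"))
n=toplane(f,[[325.0-.3,43.7-.3]],.080)[0]
zr=p[2]+.0082
r=toplane(f,[[319.6,20.3]],zr)[0]
print(p,"nut",n,"ring",r,"ring tool",R.T@(r-p),"nut-ring in tool",R.T@(n-r))
```

```text
[0.49979128 0.10288212 0.10036943] nut [0.56265431 0.18018736 0.08      ] ring [0.56184778 0.1819882  0.10856943] ring tool [ 0.10054099 -0.00106522 -0.00814842] nut-ring in tool [-0.00091522  0.00175074  0.02856927]
```

```bash
python3 -m handwheel '[[-0.032,0.06,0,0,0,0],[0,0,0.3,0,0,0],[0,0,0.4,0,0,0],[0,0,0.4,0,0,0],[0,0,0.1,0,0,0],[0,0,0,0,0,0]]'
python3 - <<'E'
from h import *
import pickle
s=bot.observe();print(s["clock"],s["position"],s["tool_rot"],s["force"],s["moment"])
f=bot.grab_frame("wrist");pickle.dump((f,T_tool()),open("h2.pkl","wb"))
cv2.imwrite("pics/i1.png",cv2.resize(f["pixels"][0:120,240:400],None,fx=5,fy=5,interpolation=cv2.INTER_CUBIC))
E
```

```text
clock: 14.3
position: [0.5003, 0.1007, 0.0698]
tool_rot: [-3.141, 0.0, 0.894]
force: [-0.1, -0.3, -1.6]
grip_width: 0.0188
14.3 [0.50027716 0.10073564 0.06982607] [-3.14146644e+00  4.34181624e-04  8.94199169e-01] [-0.05620193 -0.26745984 -1.5509748 ] [-0.01307612  0.02251497  0.01024687]
```

View pics/i1.png

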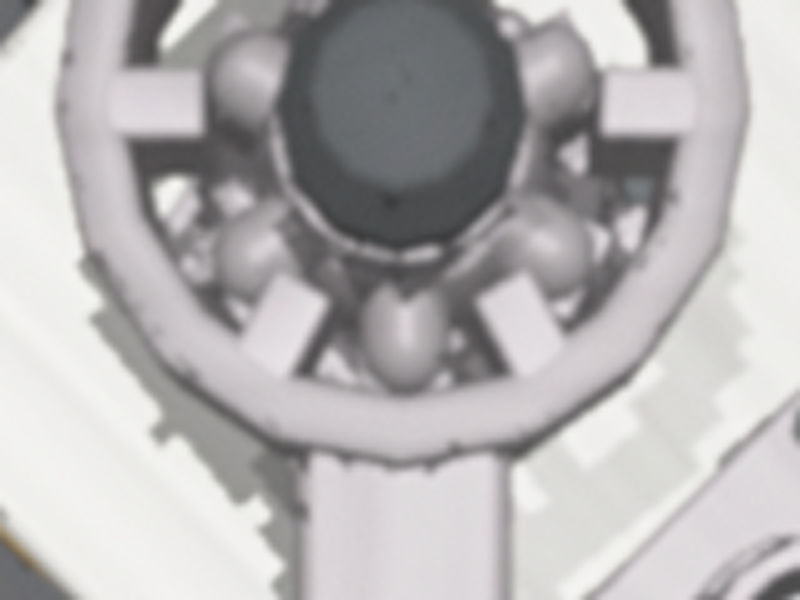

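```bash
python3 -m handwheel '[[0.012,-0.008,0.1,0,0,0],[0,0,0.2,0,0,0],[0,0,0.15,0,0,0],[0,0,0.1,0,0,0],[0,0,0,0,0,0]]'
python3 - <<'E'
from h import *
import pickle
s=bot.observe();print(s["clock"],s["position"],s["tool_rot"],s["force"],s["moment"])
f=bot.grab_frame("wrist");pickle.dump((f,T_tool()),open("h3.pkl","wb"))
cv2.imwrite("pics/i2.png",cv2.resize(f["pixels"][0:120,240:400],None,fx=5,fy=5,interpolation=cv2.INTER_CUBIC))
E
```

```text
clock: 14.98
position: [0.5003, 0.1012, 0.0561]
tool_rot: [-3.141, 0.0, 0.894]
force: [0.4, 1.2, -1.6]
grip_width: 0.0181
14.975 [0.50028109 0.10119209 0.05611807] [-3.14143776e+00  2.92880294e-04  8.94252564e-01] [ 0.43266671  1.20178963 -1.60996258] [-0.00318401  0.01612021  0.01405345]
```

View pics/i2.png

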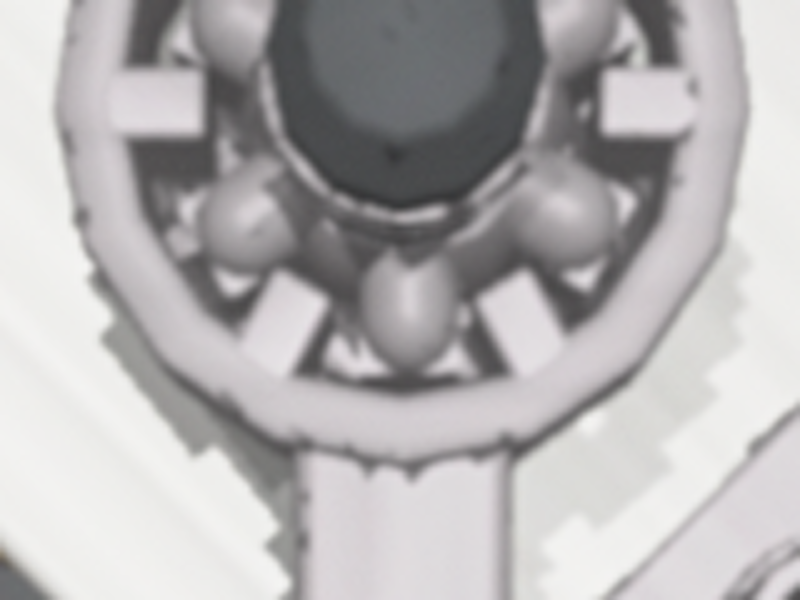

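```bash
python3 -m handwheel '[[0,0,0.05,0,0,0],[0,0,0,0,0,0]]'
python3 -m handwheel '[[0,0,0.02,0,0,0],[0,0,0,0,0,0]]'
```

```text
clock: 15.28
position: [0.5004, 0.1013, 0.0551]
tool_rot: [3.142, -0.0, 0.894]
force: [0.5, -0.9, -2.5]
grip_width: 0.0183
clock: 15.52
position: [0.5004, 0.1012, 0.0546]
tool_rot: [3.142, -0.0, 0.894]
force: [0.2, -0.7, -2.1]
grip_width: 0.0179
```

```bash
python3 -m handwheel '[[0,0,0.02,0,0,0],[0,0,0,0,0,0]]'
python3 -m handwheel '[[0.001,-0.105,0,0,0,0.0042],[0.004,-0.21,0,0,0,0.0083],[0.004,-0.21,0,0,0,0.0083],[0.004,-0.21,0,0,0,0.0083],[0.001,-0.105,0,0,0,0.0042],[0,0,0,0,0,0]]'
python3 - <<'E'
from h import *
s=bot.observe();print(s["clock"],s["position"],s["tool_rot"],s["force"],s["moment"])
f=bot.grab_frame("wrist")
cv2.imwrite("pics/j1.png",cv2.resize(f["pixels"][0:240,200:440],None,fx=2.5,fy=2.5,interpolation=cv2.INTER_CUBIC))
E
```

```text
clock: 15.78
position: [0.5004, 0.1012, 0.0541]
tool_rot: [3.142, -0.0, 0.894]
force: [0.2, -0.2, 0.1]
grip_width: 0.0181
clock: 16.52
position: [0.4852, 0.1158, 0.054]
tool_rot: [3.141, 0.0, 0.685]
force: [-1.4, -3.1, -0.8]
grip_width: 0.018
16.525 [0.4851825  0.11582002 0.05402192] [3.14149643e+00 4.33381459e-04 6.85164927e-01] [-1.4305235  -3.08360864 -0.80039525] [-0.49146181  0.27105203 -0.02204946]
```

View pics/j1.png

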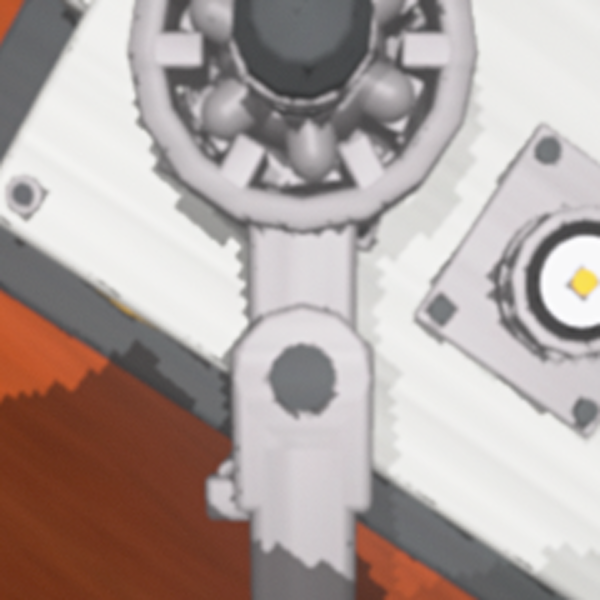

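```bash
python3 -m handwheel '[[-0.01,-0.14,0,0,0,0.0056],[0.002,-0.14,0,0,0,0.0056],[0.002,-0.14,0,0,0,0.0056],[0.001,-0.105,0,0,0,0.0042],[0,0,0,0,0,0]]'
python3 -m handwheel '[[0.001,-0.105,0,0,0,0.0042],[0.001,-0.105,0,0,0,0.0042],[0,-0.07,0,0,0,0.0028],[0,0,0,0,0,0]]'
python3 - <<'E'
from h import *
s=bot.observe();R,p=T_tool();print(s["clock"],s["tool_rot"],"tool F",R.T@s["force"],R.T@s["moment"])
E
```

```text
clock: 17.2
position: [0.4774, 0.1266, 0.054]
tool_rot: [3.142, 0.0, 0.553]
force: [-1.2, -1.2, 0.2]
grip_width: 0.0179
clock: 17.7
position: [0.4739, 0.1326, 0.054]
tool_rot: [3.142, 0.0, 0.483]
force: [-1.3, -2.1, 0.1]
grip_width: 0.018
17.7 [3.14152539e+00 6.21770668e-05 4.82798834e-01] tool F [-2.12785377  1.2424127  -0.058069  ] [-0.17952904 -0.27952978 -0.04575719]
```

```bash
python3 -m handwheel '[[-0.01,-0.105,0,0,0,0.0042],[0,-0.105,0,0,0,0.0042],[0,-0.07,0,0,0,0.0028],[0,0,0,0,0,0]]'
cat > q.py <<'E'
from h import *
s=bot.observe();R,p=T_tool();print(s["clock"],s["tool_rot"].round(3),"tool F",(R.T@s["force"]).round(2),(R.T@s["moment"]).round(3))
E
python3 q.py
```

```text
clock: 18.2
position: [0.4708, 0.1389, 0.0541]
tool_rot: [3.142, -0.0, 0.412]
force: [-0.3, -0.5, -0.3]
grip_width: 0.0184
18.2 [ 3.142 -0.     0.412] tool F [-0.46  0.37  0.25] [ 0.021  0.355 -0.054]
```

```bash
python3 -m handwheel '[[0,-0.105,0,0,0,0.0042],[0,-0.105,0,0,0,0.0042],[0,-0.07,0,0,0,0.0028],[0,0,0,0,0,0]]'
python3 q.py
```

```text
clock: 18.7
position: [0.4681, 0.1453, 0.0541]
tool_rot: [3.141, -0.0, 0.342]
force: [1.9, 1.3, 0.4]
grip_width: 0.0181
18.7 [ 3.141 -0.     0.342] tool F [ 2.25 -0.53 -0.42] [ 0.076  0.668 -0.167]
```

```bash
python3 - <<'E'
from h import *
f=bot.grab_frame("wrist")
cv2.imwrite("pics/k1.png",cv2.resize(f["pixels"][0:240,200:440],None,fx=2.5,fy=2.5,interpolation=cv2.INTER_CUBIC))
E
python3 q.py
```

```text
18.75 [ 3.142 -0.     0.342] tool F [1.15 0.26 0.02] [ 0.155  0.569 -0.175]
```

View pics/k1.png

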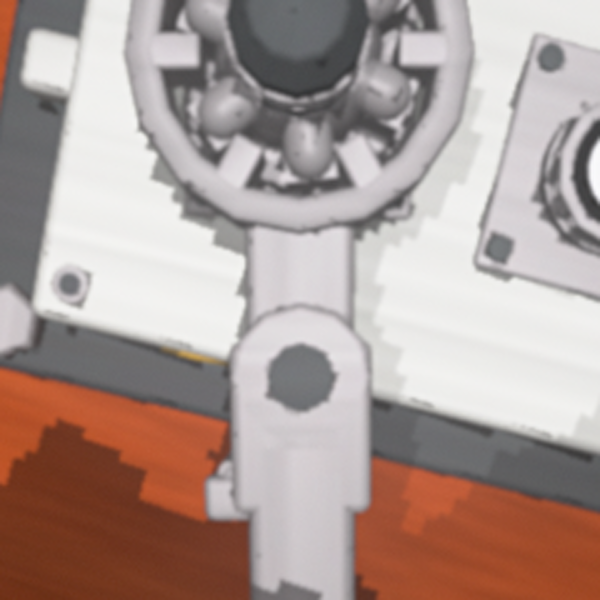

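```bash
python3 -m handwheel '[[0.005,-0.105,0,0,0,0.0042],[0,-0.105,0,0,0,0.0042],[0,-0.07,0,0,0,0.0028],[0,0,0,0,0,0]]'
python3 q.py
```

```text
clock: 19.25
position: [0.4659, 0.152, 0.054]
tool_rot: [3.141, -0.0, 0.272]
force: [0.7, 1.3, 0.3]
grip_width: 0.0185
19.25 [ 3.141 -0.     0.272] tool F [ 1.06 -1.09 -0.28] [ 0.277  0.692 -0.233]
```

```bash
python3 -m handwheel '[[0.005,-0.105,0,0,0,0.0042],[0,-0.105,0,0,0,0.0042],[0,-0.07,0,0,0,0.0028],[0,0,0,0,0,0]]'
python3 q.py
```

```text
clock: 19.75
position: [0.4642, 0.1587, 0.054]
tool_rot: [3.141, 0.0, 0.201]
force: [0.3, 1.4, 0.6]
grip_width: 0.018
19.75 [3.141 0.    0.201] tool F [ 0.61 -1.28 -0.59] [ 0.412  0.387 -0.248]
```

```bash
python3 -m handwheel '[[0,-0.105,0,0,0,0.0042],[0,-0.07,0,0,0,0.0028],[0,0,0,0,0,0]]'
python3 q.py
```

```text
clock: 20.12
position: [0.4634, 0.1631, 0.054]
tool_rot: [3.142, 0.0, 0.157]
force: [1.2, 2.3, -0.4]
grip_width: 0.0182
20.125 [3.142 0.    0.157] tool F [ 1.51 -2.14  0.38] [ 0.412  0.373 -0.285]
```

```bash
python3 -m handwheel '[[0.005,-0.125,0,0,0,0.0042],[0,-0.08,0,0,0,0.0028],[0,0,0,0,0,0]]'
python3 q.py
python3 - <<'E'
from h import *
f=bot.grab_frame("wrist")
cv2.imwrite("pics/k2.png",cv2.resize(f["pixels"][0:240,200:440],None,fx=2.5,fy=2.5,interpolation=cv2.INTER_CUBIC))
E
```

```text
clock: 20.5
position: [0.4628, 0.168, 0.054]
tool_rot: [3.141, 0.0, 0.113]
force: [-0.6, -0.0, 0.5]
grip_width: 0.0184
20.5 [3.141 0.    0.113] tool F [-0.61 -0.06 -0.52] [-0.032  0.102 -0.061]
```

View pics/k2.png

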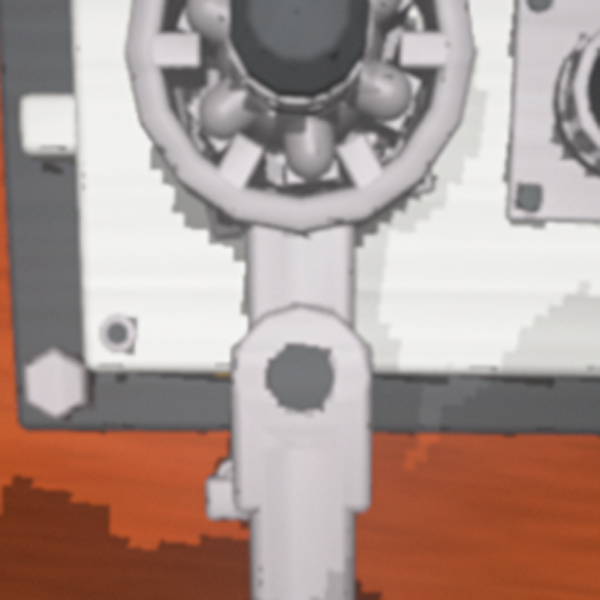

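```bash
python3 -m handwheel '[[0.002,-0.11,0,0,0,0.0042],[0,-0.073,0,0,0,0.0028],[0,0,0,0,0,0]]'
python3 q.py
```

```text
clock: 20.92
position: [0.4623, 0.1726, 0.054]
tool_rot: [3.141, 0.0, 0.069]
force: [-1.9, -0.4, -0.2]
grip_width: 0.0183
20.925 [3.141 0.    0.069] tool F [-1.95  0.26  0.24] [-0.175 -0.102 -0.032]
```

```bash
python3 -m handwheel '[[-0.008,-0.11,0,0,0,0.0042],[0,-0.073,0,0,0,0.0028],[0,0,0,0,0,0]]'
python3 q.py
python3 - <<'E'
from h import *
f=bot.grab_frame("wrist")
cv2.imwrite("pics/k3.png",cv2.resize(f["pixels"][0:240,200:440],None,fx=2.5,fy=2.5,interpolation=cv2.INTER_CUBIC))
E
```

```text
clock: 21.3
position: [0.4621, 0.1767, 0.054]
tool_rot: [3.141, -0.0, 0.024]
force: [0.3, -4.5, 0.3]
grip_width: 0.0177
21.3 [ 3.141 -0.     0.024] tool F [ 0.16  4.49 -0.31] [-1.057  0.157 -0.022]
```

View pics/k3.png

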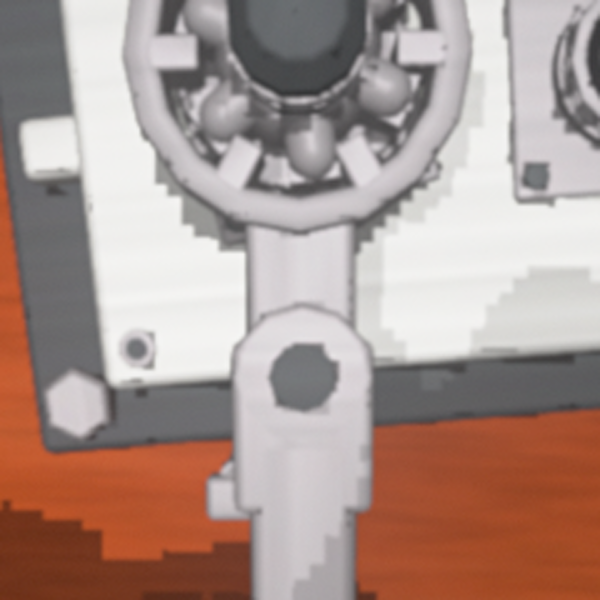

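```bash
python3 -m handwheel '[[0,-0.045,0,0,0,0.0028],[0,-0.045,0,0,0,0.0028],[0,0,0,0,0,0]]'
python3 q.py
```

```text
clock: 21.72
position: [0.462, 0.179, 0.054]
tool_rot: [3.141, -0.0, -0.011]
force: [0.2, -6.3, 0.4]
grip_width: 0.018
21.725 [ 3.141 -0.    -0.011] tool F [ 0.27  6.32 -0.36] [-1.277  0.273 -0.09 ]
```

```bash
python3 -m handwheel '[[0,-0.045,0,0,0,0.0028],[0,-0.045,0,0,0,0.0028],[0,0,0,0,0,0]]'
python3 q.py
python3 - <<'E'
from h import *
f=bot.grab_frame("wrist")
cv2.imwrite("pics/k4.png",cv2.resize(f["pixels"][0:240,200:440],None,fx=2.5,fy=2.5,interpolation=cv2.INTER_CUBIC))
E
```

```text
clock: 22.1
position: [0.462, 0.1813, 0.054]
tool_rot: [3.141, -0.0, -0.046]
force: [-0.3, -5.9, -0.0]
grip_width: 0.0184
22.1 [ 3.141 -0.    -0.046] tool F [0.   5.94 0.05] [-1.362  0.184 -0.155]
```

View pics/k4.png

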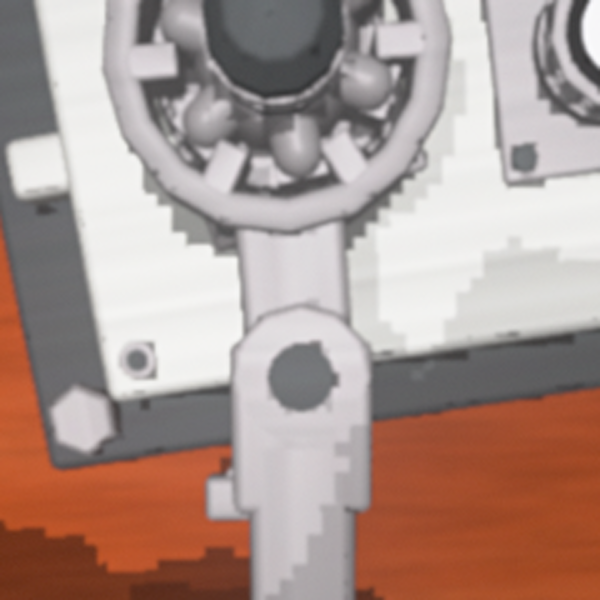

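```bash
python3 -m handwheel '[[0,-0.045,0,0,0,0.0028],[0,-0.045,0,0,0,0.0028],[0,0,0,0,0,0]]'
python3 q.py
python3 - <<'E'
from h import *
f=bot.grab_frame("wrist")
cv2.imwrite("pics/k5.png",cv2.resize(f["pixels"][0:240,200:440],None,fx=2.5,fy=2.5,interpolation=cv2.INTER_CUBIC))
E
```

```text
clock: 22.52
position: [0.4621, 0.1835, 0.054]
tool_rot: [3.141, -0.0, -0.081]
force: [-0.9, -7.1, -0.3]
grip_width: 0.0181
22.525 [ 3.141 -0.    -0.081] tool F [-0.28  7.17  0.3 ] [-1.371  0.296 -0.216]
```

View pics/k5.png

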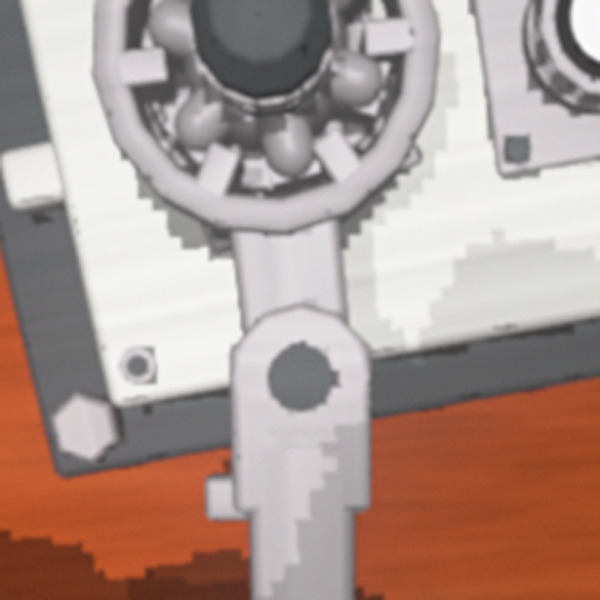

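```bash
python3 -m handwheel '[[0,0.045,0,0,0,-0.0028],[0,0.045,0,0,0,-0.0028],[0,0.045,0,0,0,-0.0028],[0,0.045,0,0,0,-0.0028],[0,0.045,0,0,0,-0.0028],[0,0.045,0,0,0,-0.0028],[0,0,0,0,0,0]]'
python3 q.py
python3 -m handwheel '[[0,0.11,0,0,0,-0.0042],[0,0.1,0,0,0,-0.0042],[0,0,0,0,0,0]]'
python3 q.py
python3 - <<'E'
from h import *
f=bot.grab_frame("wrist")
cv2.imwrite("pics/l1.png",cv2.resize(f["pixels"][0:240,200:440],None,fx=2.5,fy=2.5,interpolation=cv2.INTER_CUBIC))
E
```

```text
clock: 23.45
position: [0.4621, 0.1768, 0.0541]
tool_rot: [3.141, -0.0, 0.024]
force: [0.8, -5.5, 0.2]
grip_width: 0.0183
23.45 [ 3.141 -0.     0.024] tool F [ 0.64  5.48 -0.18] [-1.261  0.217  0.059]
clock: 23.82
position: [0.4622, 0.172, 0.0542]
tool_rot: [-3.141, -0.0, 0.078]
force: [1.2, -0.8, -0.5]
grip_width: 0.0183
23.825 [-3.141 -0.     0.078] tool F [1.16 0.91 0.49] [-0.333  0.482  0.084]
```

View pics/l1.png

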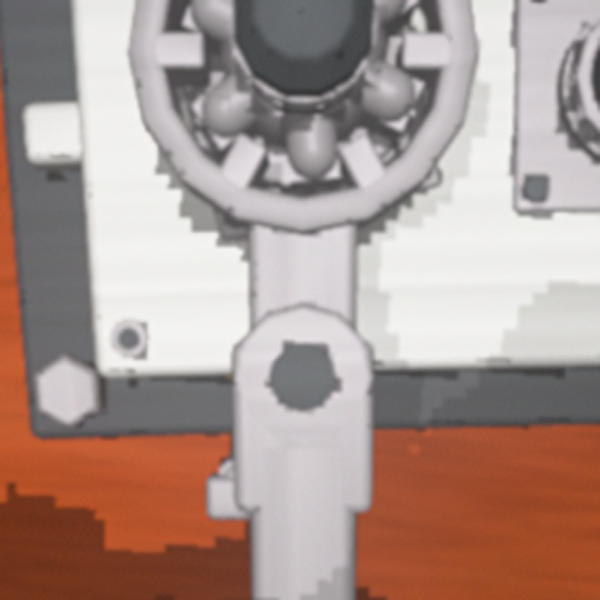

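```bash
python3 -m handwheel '[[0.01,0.07,0,0,0,-0.0028],[0,0,-0.08,0,0,0],[0,0,-0.15,0,0,0],[0,0,-0.25,0,0,0],[0,0,-0.4,0,0,0],[0,0,-0.6,0,0,0],[0,0,-0.6,0,0,0],[0,0,0,0,0,0]]'
python3 q.py
python3 - <<'E'
from h import *
f=bot.grab_frame("wrist")
cv2.imwrite("pics/l2.png",f["pixels"])
R,p=plan([.5042,-.2797,.10],.205)
E
```

```text
clock: 24.88
position: [0.463, 0.1706, 0.1073]
tool_rot: [-3.141, -0.002, 0.096]
force: [-0.4, 0.0, -2.9]
grip_width: 0.0181
24.875 [-3.141e+00 -2.000e-03  9.600e-02] tool F [-0.44 -0.09  2.95] [-0.013 -0.017 -0.016]
[[-0.004,0.952,0.013,0,0,-0.0009],[-0.009,0.952,0.013,0,0,-0.0009],[-0.015,0.952,0.013,0,0,-0.0009],[-0.02,0.952,0.013,0,0,-0.0009],[-0.026,0.952,0.013,0,0,-0.0009],[-0.031,0.951,0.013,0,0,-0.0009],[-0.036,0.951,0.013,0,0,-0.0009],[-0.042,0.951,0.013,0,0,-0.0009]]
[[-0.047,0.951,0.013,0,0,-0.0009],[-0.052,0.95,0.013,0,0,-0.0009],[-0.058,0.95,0.013,0,0,-0.0009],[-0.063,0.95,0.013,0,0,-0.0009],[-0.069,0.949,0.014,0,0,-0.0009],[-0.074,0.949,0.013,0,0,-0.0009],[-0.079,0.949,0.014,0,0,-0.0009],[-0.085,0.948,0.013,0,0,-0.001]]
[[-0.091,0.948,0.014,0,-0.0001,-0.0009],[-0.096,0.947,0.013,0,0,-0.001],[-0.102,0.946,0.014,-0.0001,-0.0001,-0.0009]]
```

View pics/l2.png

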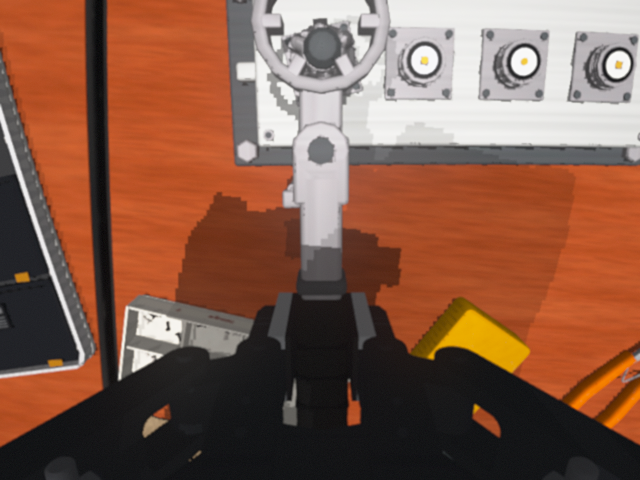

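```bash
python3 -m handwheel '[[0,0.95,0,0,0,-0.0009],[-0.01,0.95,0,0,0,-0.0009],[-0.015,0.95,0,0,0,-0.0009],[-0.02,0.95,0,0,0,-0.0009],[-0.025,0.95,0,0,0,-0.0009],[-0.03,0.95,0,0,0,-0.0009],[-0.035,0.95,0,0,0,-0.0009],[-0.04,0.95,0,0,0,-0.0009]]'
python3 -m handwheel '[[-0.045,0.95,0.01,0,0,-0.0009],[-0.05,0.95,0.01,0,0,-0.0009],[-0.06,0.95,0.01,0,0,-0.0009],[-0.065,0.95,0.01,0,0,-0.0009],[-0.07,0.95,0.01,0,0,-0.0009],[-0.075,0.95,0.01,0,0,-0.0009],[-0.08,0.95,0.01,0,0,-0.0009],[-0.085,0.95,0.01,0,0,-0.001]]'
python3 -m handwheel '[[-0.09,0.95,0.01,0,0,-0.0009],[-0.095,0.95,0.01,0,0,-0.0009],[-0.1,0.95,0.01,0,0,-0.0009],[0,0,0,0,0,0],[0,0,0,0,0,0]]'
python3 - <<'E'
from h import *
f=bot.grab_frame("wrist");cv2.imwrite("pics/m1.png",f["pixels"])
plan([.5038,-.2796,.03],.205,n=5)
print(bot.observe()["tool_rot"])
E
```

```text
clock: 25.92
position: [0.4798, -0.0199, 0.1057]
tool_rot: [-3.142, 0.001, 0.141]
force: [0.6, -0.1, -1.7]
grip_width: 0.0181
clock: 26.92
position: [0.4971, -0.2095, 0.1035]
tool_rot: [-3.141, 0.001, 0.187]
force: [0.3, -0.5, -2.1]
grip_width: 0.0182
clock: 27.55
position: [0.5038, -0.2795, 0.1028]
tool_rot: [-3.141, 0.001, 0.204]
force: [-0.3, 0.1, -1.5]
grip_width: 0.0185
[[-0.001,0.003,0.583,0,0,0],[-0.001,0.003,0.584,0,0,0],[-0.001,0.003,0.583,0,0,0],[-0.002,0.002,0.584,-0.0001,0,-0.0001],[-0.001,0.002,0.583,0,0.0001,0]]
[-3.14079302e+00  4.24645772e-04  2.04352159e-01]
```

View pics/m1.png

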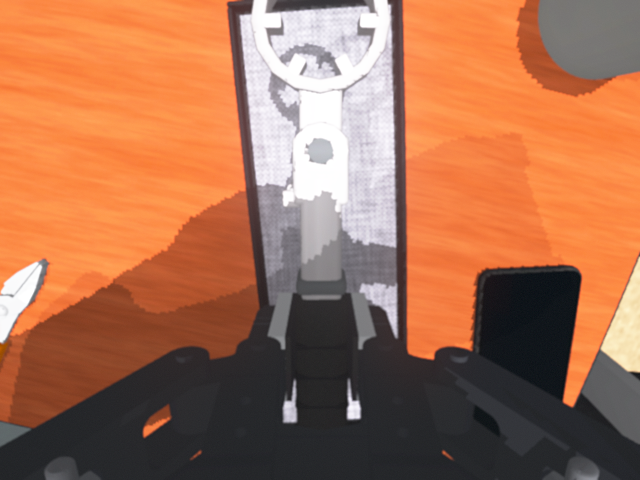

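Same picture as at pick-up: the wrench is over its tray. I lower it to just above the floor, then feel for contact.

```bash
python3 -m handwheel '[[0,0,0.5,0,0,0],[0,0,0.9,0,0,0],[0,0,0.9,0,0,0],[0,0,0.7,0,0,0],[0,0,0.5,0,0,0],[0,0,0.25,0,0,0],[0,0,0,0,0,0]]'
python3 -m handwheel '[[0,0,0.04,0,0,0],[0,0,0.02,0,0,0],[0,0,0,0,0,0]]'; python3 q.py
```

```text
clock: 28.48
position: [0.504, -0.2802, 0.0095]
tool_rot: [-3.142, 0.0, 0.204]
force: [-1.0, -0.5, -1.5]
grip_width: 0.0181
clock: 28.85
position: [0.5042, -0.2801, 0.0083]
tool_rot: [3.141, -0.0, 0.204]
force: [0.1, -0.6, -2.1]
grip_width: 0.0177
28.85 [ 3.141 -0.     0.204] tool F [-0.03  0.56  2.09] [-0.037 -0.02   0.007]
```

```bash
python3 -m handwheel '[[0,0,0.03,0,0,0],[0,0,0,0,0,0]]'; python3 -m handwheel '[[0,0,0.02,0,0,0],[0,0,0,0,0,0]]';python3 -m handwheel '[[0,0,0.02,0,0,0],[0,0,0,0,0,0]]'
```

```text
clock: 29.1
position: [0.504, -0.2801, 0.0073]
tool_rot: [-3.142, 0.0, 0.204]
force: [0.1, -0.7, -1.5]
grip_width: 0.0183
clock: 29.35
position: [0.504, -0.2801, 0.0068]
tool_rot: [3.142, -0.0, 0.204]
force: [-0.4, -0.1, -0.4]
grip_width: 0.018
clock: 29.6
position: [0.5041, -0.2801, 0.0068]
tool_rot: [-3.141, -0.0, 0.204]
force: [-2.9, 1.4, 10.2]
grip_width: 0.0183
```

```bash
python3 -m handwheel '[[0,0,-0.012,0,0,0],[0,0,0,0,0,0]]'; python3 -m handwheel '[[0,0,0,0,0,0],[0,0,0,0,0,0],[0,0,0,0,0,0]]' 0.2
python3 - <<'E'
from h import *
f=bot.grab_frame("wrist");cv2.imwrite("pics/n1.png",f["pixels"])
E
```

```text
clock: 29.85
position: [0.5041, -0.2802, 0.0068]
tool_rot: [-3.142, -0.0, 0.204]
force: [-1.9, 2.1, 5.6]
grip_width: 0.018
clock: 30.22
position: [0.504, -0.2801, 0.0066]
tool_rot: [3.142, 0.0, 0.204]
force: [0.1, -0.8, 0.7]
grip_width: 0.034
```

View pics/n1.png

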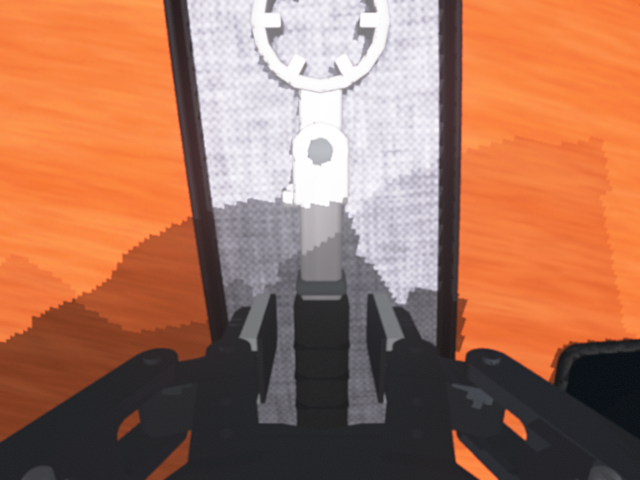

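Released, clear on both sides. I'll lift straight up and check the tray, nut and bystanders.

```bash
python3 -m handwheel '[[0,0,-0.3,0,0,0],[0,0,-0.8,0,0,0],[0,0,-1,0,0,0],[0,0,-1,0,0,0],[0,0,-1,0,0,0],[0,0,-1,0,0,0],[0,0,0,0,0,0],[0,0,0,0,0,0]]'
python3 - <<'E'
from h import *
f=bot.grab_frame("wrist");cv2.imwrite("pics/o1.png",f["pixels"])
f=bot.grab_frame("scene");cv2.imwrite("pics/o2.png",f["pixels"])
E
```

```text
clock: 31.28
position: [0.504, -0.2799, 0.1345]
tool_rot: [-3.142, -0.0, 0.204]
force: [1.0, 0.1, -0.7]
grip_width: 0.0342
```

View pics/o1.png

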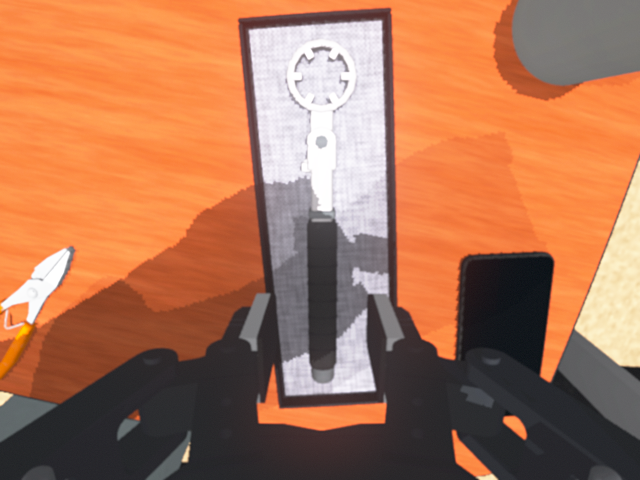

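View pics/o2.png

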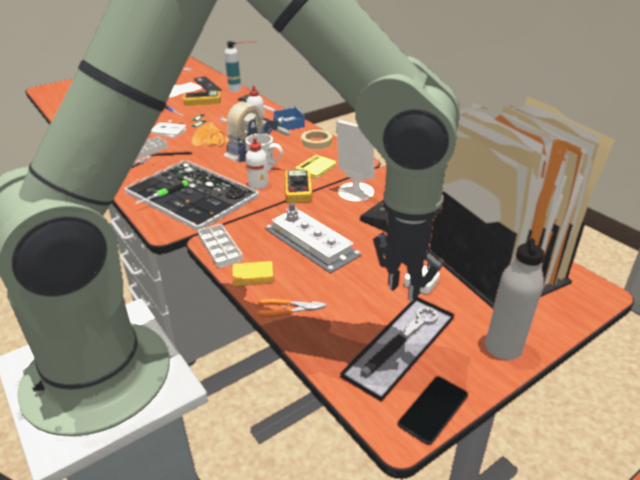

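Run:
```python
from workcell import bot
print(bot.job_done())
```

```text
the job is handed in; nothing more can be done
None
```

The terminator's nut was tightened until the wrench clicked, the wrench is back flat in its tray, and I handed the job in at about 31 s of the 61 s. The hand-in gave no verdict.

- **Tightening:** With the ring down on the collar, I turned the wrench about 50° clockwise. The sideways force then rose from about 1 N to 6–7 N at the hand. The hinge gave way, with the fold in the wrist picture at roughly 0.12 rad, above the 0.05 click and well below the 0.26 limit. I stopped there and eased back within the play between ring and nut; the head straightened.
- **Putting back:** I lifted the wrench off, lowered it to the tray floor until it touched (about 10 N), then released it and lifted straight up. The last pictures show it flat, unfolded and inside the tray walls, with the gripper clear. The bystanders visible in the final scene picture look unmoved; the loupe is out of sight behind the arm there.
- **Not checked:** I did not measure the nut's angle again after lifting off. That it stayed home rests on the hard stop I felt, the click, and having backed off only about 4° within the play. The forces during turning were noisy, and my turning centre was slightly off at first, which I corrected as I went.

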